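# Hang the cork roller in the J-slots of its stand

### The job

Take the cork polishing roller off its wooden rest and hang it on the steel roller stand. The stand's hooks open to one side: set the bare shaft down on the two run-on ledges, slide it along them under the hooks until it stops, and let it down (do not drop it) until it sits at the bottom of both slots, then let go. The stand's height was set by hand, so find the ledges by feel, keep the pressure light, and leave the other things on the bench where they are.

Things in the scene. Friction and masses are not known exactly. Their poses are not given: they have to be found in the camera images.
- roller_centre (a point): Cork polishing roller, 0.3-0.45 kg, level on the rest: cork cylinder 56 mm diameter, 104 mm long, on a 10 mm steel shaft. Point: mid-cork, on the axis; y along the shaft. Bare shaft from 56 to 86 mm at +y; at -y from 56 to 77 mm, then a black hand sleeve, 30 mm diameter, to 157 mm. Grip the mid-cork across its diameter from above. It may hang either way round.
- rest: Wooden board 90 x 130 x 12 mm (x, y, z) with two battens 6 mm high along its y, on which the roller lies at the start, its axis 42 mm above the bench; origin at the centre of its underside, on the bench. Fixed.
- stand: Fixed steel stand: foot 130 x 150 mm (x, y), column, U-shaped yoke with two upright plates at y = +-66 mm (6 mm thick) with equal J-slots. The shaft lies along y; slots open to -x, so it goes in along +x. Origin under the foot's centre, on the bench. The yoke is clamped at a hand-set height, not measured, constant. Rigid: press a few N, move slowly; over 35 N roller to stand is forcing it.
- slot_nominal (a point): Point of the stand above its origin, 150 mm up: axis of a seated shaft if the yoke were at mid height. True seated axis: straight above or below it, 138 to 162 mm over the bench. Seated, mid-cork is at x = y = 0. Slot 13 mm wide, x -6.5 to +6.5: a shaft touching the back has its axis at x +1.5 mm and goes down 14 mm there. Crossbar 50 mm under the seated axis; the column is below it.
- ledge_nominal (a point): Point of the stand at x -34 mm, 164 mm up: axis of a shaft lying on the ledges if the yoke were at mid height; truly 152 to 176 mm over the bench (14 mm above the seated axis). Ledges are straight and level from x -46 to -6.5 mm. Hooks cover x -14 to +18.5 mm; 14 mm between ledge and hook for the 10 mm shaft; hooks are 8 mm thick and the highest part of the stand.
- brush: Spare black nylon brush sleeve, 68 mm in diameter, 100 mm high, standing on end; origin under its centre. Not part of the job.
- wax_a: Yellow wax block 85 x 38 x 24 mm, between rest and stand; origin under its centre. Not part of the job.
- wax_b: White wax block 85 x 38 x 24 mm, between rest and stand; origin under its centre. Not part of the job.
- scraper: Clear plastic scraper 55 x 130 x 5 mm lying flat; origin under its centre. Not part of the job.
- file_guide: Aluminium file guide with a file, 140 x 45 x 42 mm; origin under its centre. Not part of the job.
- truck: Skateboard truck, 205 mm along its axle, 74 mm high; origin under its centre. Not part of the job.
- cleaner: White plastic bottle, 64 mm in diameter, 150 mm high; origin under its centre. Not part of the job.
- drill: Cordless drill standing on its battery, 200 mm high; origin under the battery. Not part of the job.
Things that resemble listed ones, but are neither listed nor needed, are in the scene too. Leave any purple or yellow look-alike of the part that bears roller_centre alone. Several things look just like the rest: the one meant starts nearest to the robot's base.

How it is judged (in metres and radians):
On the way, in this order (a step that is already met when the one before it is completed fails the run):
1. the roller is held clear above its rest (height (world z) of roller_centre above 0.07 m and contact force between roller and rest below 0.01 N and contact force between the fingers and roller above 1 N), for 0.2 s.
2. the held shaft rests on the run-on ledges, outside the hooks (contact force between roller and stand above 0.5 N and contact force between the fingers and roller above 1 N and x of roller_centre in the frame of stand between -0.05 and -0.015 m and z of roller_centre in the frame of stand between 0.148 and 0.18 m and angle between the y axis of roller and the y axis of stand, either way round below 0.12 rad), for 0.1 s.
At the end, for the whole second after the job is handed in: The roller is let go and hangs at rest with its shaft at the bottom of both slots (axis 134 to 164.5 mm up, within 4 mm of the slot middle), the cork centred between the plates within 9 mm, the shaft level and parallel to the stand's y axis within 0.04 rad (x of roller_centre in the frame of stand between -0.004 and 0.004 m and z of roller_centre in the frame of stand between 0.134 and 0.1645 m and y of roller_centre in the frame of stand between -0.009 and 0.009 m and angle between the y axis of roller and the y axis of stand, either way round below 0.04 rad and angle between roller's own y axis and vertical between 1.5308 and 1.6108 rad and contact force between roller and stand above 1 N and linear speed of roller below 0.02 m/s and angular speed of roller below 0.3 rad/s); the robot touches nothing.
It fails at once if roller and stand are forced against each other with more than 35 N (contact force between roller and stand above 35 N).
It fails at once if the roller is dropped: it moves faster than 0.3 m/s while not held (linear speed of roller above 0.3 m/s and contact force between the fingers and roller below 0.2 N).
It fails at once if another thing on the bench is moved by more than 20 mm (distance of any of brush, wax_a, wax_b, scraper, file_guide, truck, cleaner, drill from where it was at the start of the episode above 0.02 m).
It also fails if it takes over 58 s, if anything falls off the work surface, if the arm or the gripper's body presses on something with over 40 N, if the wrist force passes 120 N, or if a joint passes its speed limit or range.

### The arm

A 6-joint arm with a two-finger parallel gripper is mounted at the origin on the work surface. World frame = base frame: x ahead of the robot, y to its left, z up, the work surface at z = 0. Lengths are in mm, angles in rad, forces in N, time in s.
With the tool pointing down it reaches from about 250 to 725 mm from the base axis. Payload 4 kg.
Tool frame: the origin (TCP) lies midway between the tips of the shut fingers; the grasp point (between the pads) lies 19 mm behind it; x points along the fingers, y is the direction in which the jaws open and shut, and the axes are right-handed (so a half turn about x gives the same grasp; the last joint's range is limited). The gripper opens to 85 mm and grips with 20 to 120 N. Pads are 22 mm wide; open, the fingers measure 114 mm over their backs; the gripper's body (76 mm by 85 mm) begins 54 mm behind the grasp point. The pads swing forward as they close: fully open they stand 13 mm farther back than shut.
Start: joints at [1.139, 0.241, 0.005, 1.335, 0, 1.571], TCP at [209.251, 454.107, 231.306] pointing down, gripper open.
Joint ranges: [-2.72, 2.72], [-1.05, 1.87], [-1.09, 1.28], [-1.99, 2.15], [-1.42, 1.44], [-3.14, 3.14]. Speed limits (rad/s): [2.79, 2.79, 3.14, 3.14, 3.14, 3.14].

### API

Orientations are given as a unit quaternion [x, y, z, w].
In Python, from rig import arm gives the robot as it stands.
- The arm moves only by the tool drive_tool, never from a script. Its argument "rows" is a list of rows, each a list of 7 numbers: the turn, a rotation vector about the tool's x, y, z each as a share of 4 degrees, from -1 to 1, then the shift along the tool's x, y, z each as a share of 0.03 m, from -1 to 1, then the closure, from 0 (fully open) to 1 (shut). A call has 1 to 10 rows; each row shifts and turns the pose as measured when the row begins, along the tool's axes as they then stand; what a row does not reach is not made up. A row lasts 1/10 s, in which the tool goes at most 50 mm and 8.59 degrees, less where a joint would pass 70% of its speed; a pose out of reach is approached as far as the arm can. A call with a number of a shift or a turn outside -1 to 1 is refused whole. A call with a gripper value outside its range is refused whole. The fingers move at their own pace and stop on an object; "force" is the grip in N (left out, the last holds). Time passes only in rows, so rows that do not move let the fingers close. It gives the time, the measured TCP pose, the force and the opening at its end, in the units of the state.
- arm.state(): the state, without advancing time (a new reading comes with each control period).
- arm.get_image(name): name is "scene" or "side" or "wrist"; returns the picture (420x560x3 uint8, red, green, blue); there is no depth.
- arm.camera_info(name): a dict with "K" (3x3 intrinsics, pixels), "world_to_cam" (4x4, takes a point from world to camera coordinates); the wrist camera has in their place "mount" (4x4, takes a point from camera to tool coordinates, whose origin is the TCP and whose axes are the tool frame's). Camera axes: x right, y down, z forward; pixel columns grow to the right and rows downward; lengths in mm; the calibration is good to about 2 mm. A picture is of the moment at which its call begins: read the wrist's pose just before it. camera_info takes no time and is no camera call.
- arm.finish_job(): hands the job in, once; it reports no verdict.
The state is a dict: "time": time; "qpos": joint angles; "joint_velocities": joint speeds; "tau": joint torques, N m; "position": TCP position; "tcp_rot": TCP orientation; "contact_force": force on the tool from outside, world axes, zero at the start; "wrist_torque": the same for the moment, N m; "grip_width": opening from 0.0 (shut) to 1.0 (fully open).
Only numpy, scipy, OpenCV 4.12 (cv2) and the standard library are available. Lean on these libraries where they do the work, as an engineer would, in place of code of your own. Each camera call takes 0.05 s, during which the arm holds its last target. There are 200 camera calls.

## Working session

There is one attempt and no reset: what is moved stays moved. The work goes in short steps, Python scripts to look and compute and a tool call to move; the robot and the scene stay as the last step left them, time stands still between calls to the robot, and variables do not carry over. Pictures are saved under pics/ and viewed, about 8 in all and at most 12, crops included, and the job is handed in when it is done.

Besides the shell and the picture viewer there is one more tool, called after ">>>" as name(argument=value, ...), one argument or row to a line, values as JSON. drive_tool: Moves the arm, as the interface text tells. Its arguments: {"type":"object","properties":{"rows":{"type":"array"},"force":{"type":"number"}},"required":["rows"]}

```bash
ls; mkdir -p pics; python3 - <<'E'
from rig import arm
import cv2,numpy as np
np.set_printoptions(suppress=True,precision=4)
for n in ("scene","side"):
    cv2.imwrite(f"pics/{n}1.png",arm.get_image(n)[:,:,::-1]); i=arm.camera_info(n); print(n,i)
print(arm.camera_info("wrist")); print(arm.state())
E
```

```text
pics
scene {'K': array([[517.4809,   0.    , 278.6914],
       [  0.    , 517.4809, 208.503 ],
       [  0.    ,   0.    ,   1.    ]]), 'world_to_cam': array([[   0.3984,    0.9172,   -0.0048, -188.1863],
       [   0.5814,   -0.2565,   -0.7721, -233.875 ],
       [  -0.7094,    0.3048,   -0.6354, 2203.6779],
       [   0.    ,    0.    ,    0.    ,    1.    ]])}
side {'K': array([[513.0041,   0.    , 273.9396],
       [  0.    , 513.0041, 205.2833],
       [  0.    ,   0.    ,   1.    ]]), 'world_to_cam': array([[   0.8171,   -0.5763,   -0.015 , -429.1358],
       [  -0.4596,   -0.6353,   -0.6206,  287.3599],
       [   0.3482,    0.514 ,   -0.784 , 1360.1543],
       [   0.    ,    0.    ,    0.    ,    1.    ]])}
{'K': array([[306.2101,   0.    , 280.3763],
       [  0.    , 306.2101, 211.8443],
       [  0.    ,   0.    ,   1.    ]]), 'mount': array([[  -0.0007,   -0.2614,    0.9652, -142.0418],
       [   1.    ,    0.0003,    0.0008,   -0.5123],
       [  -0.0005,    0.9652,    0.2614,  -65.838 ],
       [   0.    ,    0.    ,    0.    ,    1.    ]])}
{'time': 0.1, 'qpos': array([ 1.139 ,  0.2414,  0.0039,  1.3352, -0.0001,  1.5708]), 'joint_velocities': array([-0.0016, -0.0009,  0.0024, -0.0007,  0.0014, -0.0002]), 'tau': array([ -0.001 , -37.3139,  25.301 ,   0.0109,  -0.0001,   0.    ]), 'position': array([209.046 , 453.6036, 230.5096]), 'tcp_rot': array([ 0.1508,  0.6908, -0.1521,  0.6906]), 'contact_force': array([0.2461, 0.0394, 0.8318]), 'wrist_torque': array([-0.0104,  0.0086, -0.0069]), 'grip_width': 1.0029706465454722}
```

View pics/scene1.png

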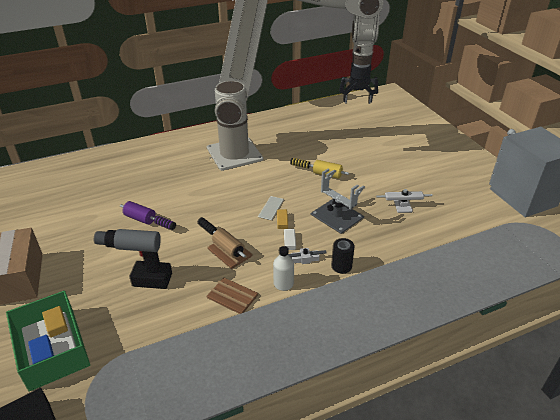

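View pics/side1.png

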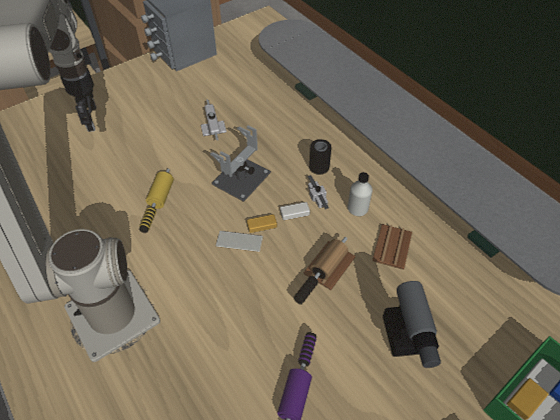

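```bash
python3 - <<'E'
import cv2
a=cv2.imread("pics/side1.png")[120:300,200:360]; cv2.imwrite("pics/side1c.png",cv2.resize(a,None,fx=3.3,fy=3.3,interpolation=2))
a=cv2.imread("pics/scene1.png")[160:280,190:370]; cv2.imwrite("pics/scene1c.png",cv2.resize(a,None,fx=4,fy=4,interpolation=2))
E
```

```text
(no output)
```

View pics/side1c.png

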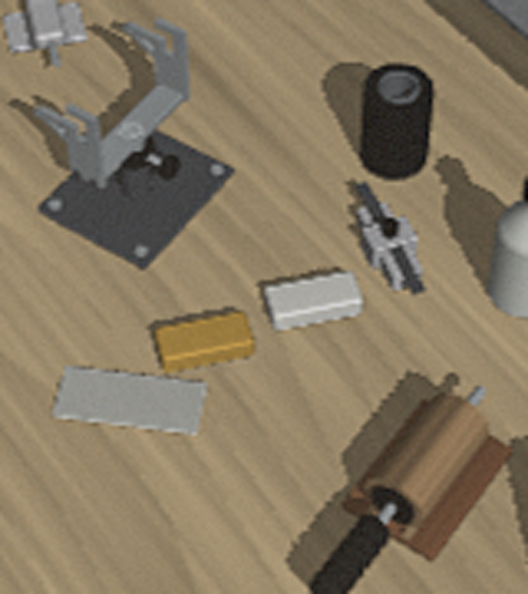

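View pics/scene1c.png

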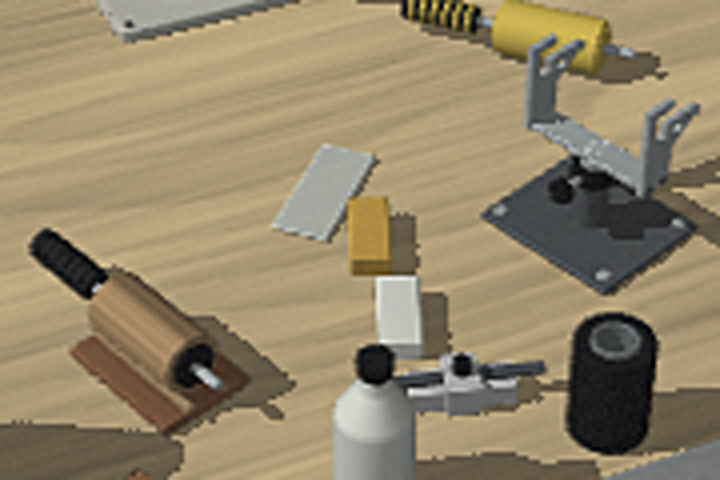

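```bash
cat > h.py <<'E'
from rig import arm
import cv2,numpy as np
from scipy.spatial.transform import Rotation as R
np.set_printoptions(suppress=True,precision=3)
def cam(n):
    i=arm.camera_info(n)
    if n!="wrist": return i["K"],i["world_to_cam"]
    s=arm.state(); T=np.eye(4); T[:3,:3]=R.from_quat(s["tcp_rot"]).as_matrix(); T[:3,3]=s["position"]
    return i["K"],np.linalg.inv(T@i["mount"])
def back(C,uv,z):
    K,W=C; r=W[:3,:3].T@np.linalg.inv(K)@[*uv,1]; c=-W[:3,:3].T@W[:3,3]
    return c+r*(z-c[2])/r[2]
def proj(C,p):
    K,W=C; q=K@(W[:3,:3]@np.asarray(p,float)+W[:3,3]); return q[:2]/q[2]
E
python3 - <<'E'
from h import *
S,D=cam("scene"),cam("side")
s=lambda u,v,z:back(D,(200+u/3.3,120+v/3.3),z)
c=lambda u,v,z:back(S,(190+u/4,160+v/4),z)
z=5
print("foot side",[s(*p,z)[:2] for p in((38,207),(143,268),(233,170),(150,130))])
print("foot scene",[c(*p,z)[:2] for p in((482,215),(605,292),(695,225))])
for n,p in(("tip",s(482,388,42)),("tip scene",c(220,385,42)),("sleeve start side",s(385,516,42)),("sleeve end scene",c(42,243,42)),
 ("rest corner side",s(508,445,12)),("side",s(432,558,12)),("scene",c(165,432,12)),("scene",c(252,380,12)),("scene",c(70,350,12))):print(n,p)
E
```

```text
foot side [array([448.512, 236.056]), array([489.43 , 113.191]), array([628.385, 164.843]), array([592.001, 257.834])]
foot scene [array([493.543, 117.227]), array([630.535, 169.196]), array([583.971, 287.351])]
tip [ 638.453 -194.179   42.   ]
tip scene [ 638.529 -190.218   42.   ]
sleeve start side [ 493.19  -244.915   42.   ]
sleeve end scene [ 412.065 -270.487   42.   ]
rest corner side [ 633.894 -238.291   12.   ]
side [ 512.08  -285.293   12.   ]
scene [ 641.945 -240.26    12.   ]
scene [ 614.759 -154.502   12.   ]
scene [ 519.653 -281.694   12.   ]
```

```bash
cat >> h.py <<'E'
def goto(p,yaw,n=None):
    """print delta in tool axes (shares) to TCP p with tool x down, tool y at angle yaw (deg), rows n"""
    s=arm.state(); A=R.from_quat(s["tcp_rot"]); y=np.radians(yaw)
    X=np.array([0,0,-1.]);Y=np.array([np.cos(y),np.sin(y),0]);T=R.from_matrix(np.c_[X,Y,np.cross(X,Y)])
    rv=np.degrees((A.inv()*T).as_rotvec()); d=A.inv().apply(np.array(p)-s["position"])
    Ym=A.as_matrix()[:,1]
    print("t",s["time"],"pos",s["position"],"yawY",np.degrees(np.arctan2(Ym[1],Ym[0])),"F",s["contact_force"],"M",s["wrist_torque"],"grip",s["grip_width"],"q",s["qpos"])
    print(" tilt-err rotvec deg",rv,"-> turn shares total",rv/4," shift total mm",d,"shares",d/30)
    m=n or int(np.ceil(max(abs(rv).max()/4,abs(d).max()/28))); P=s["position"].copy(); step=R.from_rotvec(np.radians(rv/m)); B=A
    for k in range(m):
        w=(np.array(p)-P)/(m-k); P=P+w
        print([round(v,2) for v in [*(rv/m/4),*(B.inv().apply(w)/30)]],end=" "); B=B*step
    print()
E
python3 -c "
from h import *
goto((545,-175,190),-70); goto((545,-175,190),110)
S,D=cam('scene'),cam('side')
o=np.array([538,201]);ex=np.array([.353,-.936])
for x in(-46,18): print(x,proj(S,[*(o+ex*x+66*np.array([.936,.353])),160]),proj(D,[*(o+ex*x+66*np.array([.936,.353])),160]))
"
```

```text
t 0.1 pos [209.046 453.604 230.51 ] yawY 65.25818787181684 F [0.246 0.039 0.832] M [-0.01   0.009 -0.007] grip 1.0029706465454722 q [ 1.139  0.241  0.004  1.335 -0.     1.571]
 tilt-err rotvec deg [135.258   0.127   0.047] -> turn shares total [33.815  0.032  0.012]  shift total mm [  41.34  -430.217  568.201] shares [  1.378 -14.341  18.94 ]
[np.float64(0.99), np.float64(0.0), np.float64(0.0), np.float64(0.04), np.float64(-0.42), np.float64(0.56)] [np.float64(0.99), np.float64(0.0), np.float64(0.0), np.float64(0.04), np.float64(-0.38), np.float64(0.58)] [np.float64(0.99), np.float64(0.0), np.float64(0.0), np.float64(0.04), np.float64(-0.34), np.float64(0.61)] [np.float64(0.99), np.float64(0.0), np.float64(0.0), np.float64(0.04), np.float64(-0.3), np.float64(0.63)] [np.float64(0.99), np.float64(0.0), np.float64(0.0), np.float64(0.04), np.float64(-0.25), np.float64(0.65)] [np.float64(0.99), np.float64(0.0), np.float64(0.0), np.float64(0.04), np.float64(-0.21), np.float64(0.67)] [np.float64(0.99), np.float64(0.0), np.float64(0.0), np.float64(0.04), np.float64(-0.16), np.float64(0.68)] 
[... 4918 characters left out ...]
, np.float64(0.0), np.float64(0.06), np.float64(-1.06), np.float64(0.4)] [np.float64(-0.53), np.float64(-0.0), np.float64(0.0), np.float64(0.06), np.float64(-1.07), np.float64(0.36)] [np.float64(-0.53), np.float64(-0.0), np.float64(0.0), np.float64(0.06), np.float64(-1.08), np.float64(0.32)] [np.float64(-0.53), np.float64(-0.0), np.float64(0.0), np.float64(0.06), np.float64(-1.1), np.float64(0.28)] [np.float64(-0.53), np.float64(-0.0), np.float64(0.0), np.float64(0.06), np.float64(-1.11), np.float64(0.24)] [np.float64(-0.53), np.float64(-0.0), np.float64(0.0), np.float64(0.06), np.float64(-1.11), np.float64(0.2)] 
-46 [363.132 183.134] [238.496 123.881]
18 [351.099 191.133] [255.482 131.825]
```

>>> drive_tool(
  rows=[
    [-0.55,0,0,0,-0.68,0.9,0],
    [-0.55,0,0,0,-0.72,0.88,0],
    [-0.55,0,0,0,-0.75,0.85,0],
    [-0.55,0,0,0,-0.78,0.82,0],
    [-0.55,0,0,0,-0.81,0.79,0],
    [-0.55,0,0,0,-0.84,0.76,0],
    [-0.55,0,0,0,-0.87,0.73,0],
    [-0.55,0,0,0,-0.89,0.7,0],
    [-0.55,0,0,0,-0.92,0.66,0],
    [-0.55,0,0,0,-0.94,0.63,0],
  ],
)

```text
time: 1.1
position: [375.2, 147.2, 226.5]
tcp_rot: [0.005, 0.709, -0.01, 0.705]
contact_force: [0.5, 0.1, 0.8]
grip_width: 0.998
```

```bash
sed -i 's/round(v,2)/round(float(v),2)/; s/;print(\[/; print([/' h.py; python3 -c "
from h import *
goto((558,-218,180),110)"
```

```text
t 1.1 pos [375.168 147.227 226.496] yawY 88.77215556979739 F [0.495 0.098 0.787] M [ 0.043 -0.063 -0.036] grip 0.9979359496955522 q [ 0.377  0.058 -0.226  1.296 -0.004  0.399]
 tilt-err rotvec deg [-21.229  -0.431   0.334] -> turn shares total [-5.307 -0.108  0.083]  shift total mm [  47.851 -360.888  190.921] shares [  1.595 -12.03    6.364]
[-0.41, -0.01, 0.01, 0.12, -0.93, 0.49] [-0.41, -0.01, 0.01, 0.12, -0.94, 0.46] [-0.41, -0.01, 0.01, 0.12, -0.95, 0.44] [-0.41, -0.01, 0.01, 0.12, -0.96, 0.41] [-0.41, -0.01, 0.01, 0.12, -0.98, 0.38] [-0.41, -0.01, 0.01, 0.12, -0.99, 0.35] [-0.41, -0.01, 0.01, 0.12, -1.0, 0.32] [-0.41, -0.01, 0.01, 0.12, -1.0, 0.3] [-0.41, -0.01, 0.01, 0.12, -1.01, 0.27] [-0.41, -0.01, 0.01, 0.12, -1.02, 0.24] [-0.41, -0.01, 0.01, 0.12, -1.03, 0.21] [-0.41, -0.01, 0.01, 0.12, -1.03, 0.18] [-0.41, -0.01, 0.01, 0.12, -1.04, 0.15]
```

>>> drive_tool(
  rows=[
    [-0.41,0,0,0.12,-0.93,0.5,0],
    [-0.41,0,0,0.12,-0.94,0.47,0],
    [-0.41,0,0,0.12,-0.95,0.44,0],
    [-0.41,0,0,0.12,-0.96,0.41,0],
    [-0.41,0,0,0.12,-0.98,0.38,0],
    [-0.41,0,0,0.12,-0.99,0.35,0],
    [-0.41,0,0,0.12,-1,0.32,0],
    [-0.41,0,0,0.12,-1,0.3,0],
    [-0.41,0,0,0.12,-1,0.27,0],
    [-0.41,0,0,0.12,-1,0.24,0],
  ],
)

```text
time: 2.1
position: [519.4, -145.7, 186.4]
tcp_rot: [-0.098, 0.705, 0.096, 0.696]
contact_force: [0.8, 0.1, 0.5]
grip_width: 0.998
```

```bash
python3 -c "
from h import *
goto((558,-219,150),110)"
```

```text
t 2.1 pos [ 519.39  -145.677  186.434] yawY 105.75216893700392 F [0.765 0.063 0.486] M [ 0.059 -0.015  0.032] grip 0.9982505050174393 q [-0.269  0.35   0.037  1.269 -0.008 -0.544]
 tilt-err rotvec deg [-4.248 -0.795  0.06 ] -> turn shares total [-1.062 -0.199  0.015]  shift total mm [ 36.319 -80.994  17.759] shares [ 1.211 -2.7    0.592]
[-0.35, -0.07, 0.01, 0.4, -0.9, 0.2] [-0.35, -0.07, 0.01, 0.4, -0.9, 0.17] [-0.35, -0.07, 0.01, 0.4, -0.91, 0.15]
```

>>> drive_tool(
  rows=[
    [-0.35,-0.07,0,0.4,-0.9,0.2,0],
    [-0.35,-0.07,0,0.4,-0.9,0.17,0],
    [-0.35,-0.07,0,0.4,-0.9,0.15,0],
    [0,0,0,0,0,0,0],
  ],
)

```text
time: 2.5
position: [559.1, -225.0, 145.6]
tcp_rot: [-0.122, 0.697, 0.122, 0.696]
contact_force: [-1.0, 0.8, -0.3]
grip_width: 0.998
```

```bash
python3 - <<'E'
from h import *
goto((558,-219,150),110)
C=cam("wrist"); cv2.imwrite("pics/w1.png",arm.get_image("wrist")[:,:,::-1]); np.savez("w1.npz",K=C[0],W=C[1])
E
```

```text
t 2.5 pos [ 559.097 -225.027  145.6  ] yawY 109.90207045738835 F [-0.987  0.845 -0.335] M [ 0.049  0.068 -0.014] grip 0.9980074753545363 q [-0.382  0.491  0.145  1.226 -0.    -0.73 ]
 tilt-err rotvec deg [-0.098 -0.09  -0.046] -> turn shares total [-0.024 -0.023 -0.012]  shift total mm [-4.397  6.044  1.013] shares [-0.147  0.201  0.034]
[-0.02, -0.02, -0.01, -0.15, 0.2, 0.03]
```

View pics/w1.png

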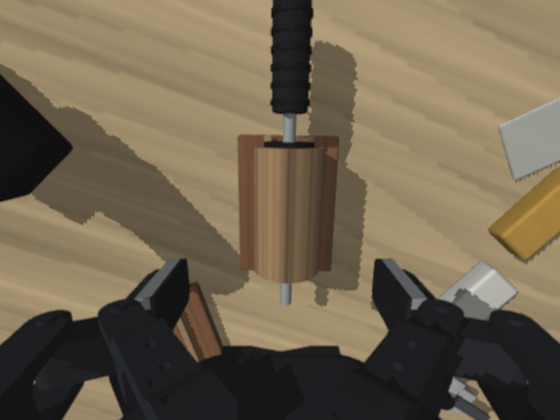

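```bash
python3 - <<'E'
from h import *
f=np.load("w1.npz");C=f["K"],f["W"]
a=back(C,(286,303),42);b=back(C,(290,113),42);d=a-b;L=np.linalg.norm(d);d/=L
c1=a-86*d;c2=b+77*d
print(a,b,"L",L,"ang",np.degrees(np.arctan2(d[1],d[0])),c1,c2)
# cork side edges at z=42 : left/right at mid
print([back(C,p,42) for p in((253,210),(323,210))])
goto((c1+c2)/2+[0,0,60],90+np.degrees(np.arctan2(d[1],d[0])))
E
```

```text
[ 637.885 -191.348   42.   ] [ 483.299 -244.972   42.   ] L 163.62322535166845 ang 19.1309699333569 [ 556.635 -219.532   42.   ] [ 556.046 -219.737   42.   ]
[array([ 565.645, -247.107,   42.   ]), array([ 545.863, -192.485,   42.   ])]
t 2.55 pos [ 558.625 -223.682  146.353] yawY 109.9327150429921 F [-0.342 -0.682  0.253] M [0.018 0.003 0.029] grip 0.9986087068873128 q [-0.381  0.489  0.144  1.228  0.    -0.729]
 tilt-err rotvec deg [ 0.802 -0.089 -0.095] -> turn shares total [ 0.2   -0.022 -0.024]  shift total mm [44.361  4.509 -0.7  ] shares [ 1.479  0.15  -0.023]
[0.1, -0.01, -0.01, 0.74, 0.08, -0.01] [0.1, -0.01, -0.01, 0.74, 0.08, -0.01]
```

>>> drive_tool(
  rows=[
    [0.1,0,0,0.5,0.08,0,0],
    [0.1,0,0,0.7,0.07,0,0],
    [0,0,0,0.8,0,0,0],
    [0,0,0,0.8,0,0,0],
  ],
)

```text
time: 2.95
position: [559.1, -217.5, 65.3]
tcp_rot: [-0.118, 0.695, 0.117, 0.699]
contact_force: [-1.0, 0.1, -0.2]
grip_width: 1.0
```

```bash
python3 -c "
from h import *
goto((556.4,-219.6,20),109.5)"
```

```text
t 2.95 pos [ 559.07  -217.469   65.267] yawY 109.13823363518591 F [-1.025  0.133 -0.188] M [-0.017 -0.021  0.011] grip 0.9997847132795497 q [-0.372  0.547  0.014  1.033  0.002 -0.706]
 tilt-err rotvec deg [-0.361  0.283  0.126] -> turn shares total [-0.09   0.071  0.032]  shift total mm [45.253 -1.039 -3.445] shares [ 1.508 -0.035 -0.115]
[-0.05, 0.04, 0.02, 0.75, -0.02, -0.06] [-0.05, 0.04, 0.02, 0.75, -0.02, -0.06]
```

>>> drive_tool(
  rows=[
    [-0.05,0.04,0,0.7,-0.02,-0.06,0],
    [-0.04,0.03,0,0.6,-0.02,-0.06,0],
    [0,0,0,0.2,0,0,0],
  ],
)

```text
time: 3.25
position: [553.3, -215.5, 17.4]
tcp_rot: [-0.12, 0.698, 0.121, 0.695]
contact_force: [-0.8, 0.3, 0.4]
grip_width: 0.997
```

```bash
python3 -c "
from h import *
goto((556.4,-219.6,20),109.2)"
```

```text
t 3.25 pos [ 553.272 -215.482   17.443] yawY 109.67839993854328 F [-0.831  0.274  0.434] M [ 0.077 -0.047  0.015] grip 0.9969870934196532 q [-0.371  0.595 -0.044  0.937 -0.001 -0.714]
 tilt-err rotvec deg [ 0.479 -0.22  -0.127] -> turn shares total [ 0.12  -0.055 -0.032]  shift total mm [-2.574 -4.925  1.548] shares [-0.086 -0.164  0.052]
[0.12, -0.06, -0.03, -0.09, -0.16, 0.05]
```

>>> drive_tool(
  rows=[
    [0.1,-0.05,0,-0.08,-0.15,0.05,0],
    [0,0,0,0,0,0,0],
  ],
)

```text
time: 3.45
position: [556.1, -218.0, 20.5]
tcp_rot: [-0.118, 0.698, 0.12, 0.697]
contact_force: [0.1, 0.0, 0.6]
grip_width: 1.0
```

```bash
python3 -c "
from h import *
goto((556.4,-219.6,20),109.2)"
```

```text
t 3.45 pos [ 556.116 -217.961   20.466] yawY 109.32147501777855 F [0.124 0.007 0.571] M [-0.025 -0.079  0.031] grip 1.0002123855773677 q [-0.375  0.596 -0.032  0.945  0.002 -0.712]
 tilt-err rotvec deg [ 0.122 -0.043 -0.182] -> turn shares total [ 0.03  -0.011 -0.046]  shift total mm [ 0.461 -1.642 -0.274] shares [ 0.015 -0.055 -0.009]
[0.03, -0.01, -0.05, 0.02, -0.05, -0.01]
```

>>> drive_tool(
  rows=[
    [0,0,0,0,-0.05,0,0.2],
    [0,0,0,0,0,0,1],
    [0,0,0,0,0,0,1],
    [0,0,0,0,0,0,1],
    [0,0,0,0,0,0,1],
    [0,0,0,0,0,0,1],
    [0,0,0,0,0,0,1],
    [0,0,0,0,0,0,1],
  ],
  force=50,
)

```text
time: 4.25
position: [558.5, -219.3, 23.8]
tcp_rot: [-0.118, 0.696, 0.119, 0.698]
contact_force: [-0.3, 0.1, -0.1]
grip_width: 0.641
```

```bash
python3 -c "
from h import *
goto((556.4,-219.6,100),109.2)"
```

```text
t 4.25 pos [ 558.495 -219.253   23.782] yawY 109.33084994156819 F [-0.266  0.125 -0.061] M [ 0.183  0.074 -0.005] grip 0.6414401481290171 q [-0.376  0.594 -0.026  0.949  0.003 -0.713]
 tilt-err rotvec deg [ 0.131  0.207 -0.082] -> turn shares total [ 0.033  0.052 -0.021]  shift total mm [-76.225   0.476  -1.817] shares [-2.541  0.016 -0.061]
[0.01, 0.02, -0.01, -0.85, 0.01, -0.02] [0.01, 0.02, -0.01, -0.85, 0.0, -0.02] [0.01, 0.02, -0.01, -0.85, 0.0, -0.02]
```

>>> drive_tool(
  rows=[
    [0,0,0,-0.4,0,0,1],
    [0,0,0,-0.7,0,0,1],
    [0,0,0,-0.8,0,0,1],
    [0,0,0,-0.8,0,0,1],
    [0,0,0,0,0,0,1],
    [0,0,0,0,0,0,1],
    [0,0,0,0,0,0,1],
  ],
)

```text
time: 4.95
position: [556.0, -220.1, 106.3]
tcp_rot: [-0.117, 0.698, 0.119, 0.696]
contact_force: [1.6, 0.2, -3.3]
grip_width: 0.643
```

```bash
python3 - <<'E'
from h import *
goto((480,260,240),110.7)
C=cam("wrist"); cv2.imwrite("pics/w2.png",arm.get_image("wrist")[:,:,::-1]); np.savez("w2.npz",K=C[0],W=C[1])
E
```

```text
t 4.95 pos [ 556.019 -220.07   106.269] yawY 109.27618192660263 F [ 1.617  0.203 -3.336] M [ 0.06  -0.143  0.033] grip 0.6425703060911838 q [-0.377  0.512  0.072  1.134  0.001 -0.714]
 tilt-err rotvec deg [-1.424 -0.097 -0.176] -> turn shares total [-0.356 -0.024 -0.044]  shift total mm [-132.421  478.659   86.495] shares [-4.414 15.955  2.883]
[-0.02, -0.0, -0.0, -0.25, 0.89, 0.16] [-0.02, -0.0, -0.0, -0.25, 0.89, 0.16] [-0.02, -0.0, -0.0, -0.25, 0.89, 0.16] [-0.02, -0.0, -0.0, -0.25, 0.89, 0.16] [-0.02, -0.0, -0.0, -0.25, 0.89, 0.17] [-0.02, -0.0, -0.0, -0.25, 0.89, 0.17] [-0.02, -0.0, -0.0, -0.25, 0.88, 0.17] [-0.02, -0.0, -0.0, -0.25, 0.88, 0.17] [-0.02, -0.0, -0.0, -0.25, 0.88, 0.17] [-0.02, -0.0, -0.0, -0.25, 0.88, 0.17] [-0.02, -0.0, -0.0, -0.25, 0.88, 0.17] [-0.02, -0.0, -0.0, -0.25, 0.88, 0.17] [-0.02, -0.0, -0.0, -0.25, 0.88, 0.18] [-0.02, -0.0, -0.0, -0.25, 0.88, 0.18] [-0.02, -0.0, -0.0, -0.25, 0.88, 0.18] [-0.02, -0.0, -0.0, -0.25, 0.88, 0.18] [-0.02, -0.0, -0.0, -0.25, 0.88, 0.18] [-0.02, -0.0, -0.0, -0.25, 0.88, 0.18]
```

View pics/w2.png

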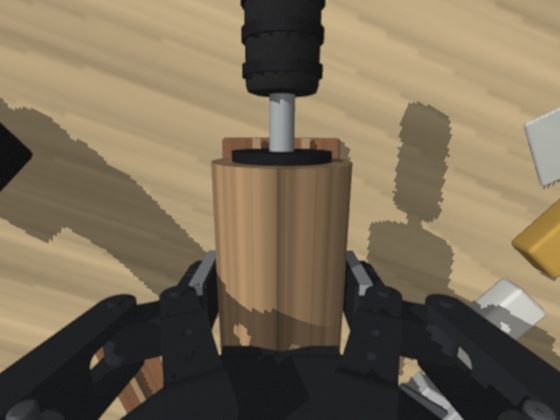

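```bash
python3 - <<'E'
from h import *
f=np.load("w2.npz");i=arm.camera_info("wrist");K,M=i["K"],i["mount"]
Mi=np.linalg.inv(M); pr=lambda p:(lambda q:(K@q/q[2])[:2])((Mi@[*p,1])[:3])
print("sleeve start",pr((-18.2,0,-79)),pr((-33.2,0,-79)),"cork end top",pr((-46,0,-54)))
D=cam("side");print("bottle",back(D,(360,212),0), "drill",back(D,(405,340),20))
goto((528,234,242),110.6)
E
```

```text
sleeve start [281.584  93.956] [281.778  89.001] cork end top [281.847 169.302]
bottle [ 755.875 -126.565    0.   ] drill [ 568.058 -507.733   20.   ]
t 5.0 pos [ 555.551 -219.868  105.749] yawY 109.27895229134647 F [ 0.278  0.556 -3.04 ] M [ 0.031 -0.111 -0.022] grip 0.640006267963052 q [-0.377  0.513  0.072  1.134  0.001 -0.714]
 tilt-err rotvec deg [-1.321 -0.155 -0.228] -> turn shares total [-0.33  -0.039 -0.057]  shift total mm [-134.864  438.047  123.475] shares [-4.495 14.602  4.116]
[-0.02, -0.0, -0.0, -0.28, 0.91, 0.26] [-0.02, -0.0, -0.0, -0.28, 0.91, 0.26] [-0.02, -0.0, -0.0, -0.28, 0.91, 0.26] [-0.02, -0.0, -0.0, -0.28, 0.91, 0.26] [-0.02, -0.0, -0.0, -0.28, 0.91, 0.26] [-0.02, -0.0, -0.0, -0.28, 0.91, 0.26] [-0.02, -0.0, -0.0, -0.28, 0.91, 0.27] [-0.02, -0.0, -0.0, -0.28, 0.91, 0.27] [-0.02, -0.0, -0.0, -0.28, 0.91, 0.27] [-0.02, -0.0, -0.0, -0.28, 0.91, 0.27] [-0.02, -0.0, -0.0, -0.28, 0.91, 0.27] [-0.02, -0.0, -0.0, -0.28, 0.91, 0.27] [-0.02, -0.0, -0.0, -0.28, 0.91, 0.27] [-0.02, -0.0, -0.0, -0.28, 0.91, 0.27] [-0.02, -0.0, -0.0, -0.28, 0.91, 0.28] [-0.02, -0.0, -0.0, -0.28, 0.91, 0.28]
```

>>> drive_tool(
  rows=[
    [0,0,0,-0.7,0.3,0,1],
    [0,0,0,-0.8,0.6,0,1],
    [0,0,0,-0.8,0.8,0.1,1],
    [0,0,0,-0.7,0.9,0.1,1],
    [0,0,0,-0.6,0.9,0.15,1],
    [0,0,0,-0.4,0.9,0.2,1],
    [0,0,0,-0.3,0.9,0.2,1],
    [0,0,0,-0.2,0.9,0.2,1],
    [0,0,0,0,0.9,0.2,1],
  ],
)

```text
time: 5.9
position: [512.0, -3.0, 233.1]
tcp_rot: [-0.111, 0.707, 0.12, 0.688]
contact_force: [-0.4, 0.1, -4.5]
grip_width: 0.638
```

```bash
python3 -c "
from h import *
goto((528,234,242),110.6)"
```

```text
t 5.9 pos [511.976  -2.978 233.079] yawY 108.77974425163598 F [-0.379  0.149 -4.532] M [ 0.048 -0.14  -0.037] grip 0.6377899213947227 q [-0.011  0.287  0.071  1.383  0.008 -0.339]
 tilt-err rotvec deg [-1.808 -1.369 -1.019] -> turn shares total [-0.452 -0.342 -0.255]  shift total mm [ -7.313 219.326  91.312] shares [-0.244  7.311  3.044]
[-0.06, -0.04, -0.03, -0.03, 0.91, 0.38] [-0.06, -0.04, -0.03, -0.03, 0.91, 0.38] [-0.06, -0.04, -0.03, -0.03, 0.91, 0.39] [-0.06, -0.04, -0.03, -0.03, 0.91, 0.39] [-0.06, -0.04, -0.03, -0.03, 0.91, 0.4] [-0.06, -0.04, -0.03, -0.03, 0.91, 0.4] [-0.06, -0.04, -0.03, -0.04, 0.9, 0.4] [-0.06, -0.04, -0.03, -0.04, 0.9, 0.41]
```

>>> drive_tool(
  rows=[
    [-0.1,-0.1,-0.06,-0.1,0.9,0.38,1],
    [-0.1,-0.1,-0.06,-0.1,0.9,0.38,1],
    [-0.1,-0.1,-0.06,-0.1,0.5,0.2,1],
    [0,0,0,0,0,0,1],
  ],
)

```text
time: 6.3
position: [513.6, 77.5, 237.6]
tcp_rot: [-0.123, 0.7, 0.127, 0.692]
contact_force: [-0.2, -0.5, -3.6]
grip_width: 0.639
```

```bash
python3 - <<'E'
from h import *
goto((528,234,242),110.6)
C=cam("wrist"); im=arm.get_image("wrist")[:,:,::-1];cv2.imwrite("pics/w3.png",im); np.savez("w3.npz",K=C[0],W=C[1])
cv2.imwrite("pics/w3c.png",cv2.resize(im[:330,300:],None,fx=1.8,fy=1.8,interpolation=2))
for p in((491,115),(629,167),(584,287),(448,236)):print(proj(C,[*p,5]))
E
```

```text
t 6.3 pos [513.63   77.515 237.586] yawY 110.30896925950599 F [-0.205 -0.468 -3.634] M [ 0.052 -0.113  0.03 ] grip 0.6391137208329308 q [ 0.147  0.287  0.083  1.379  0.005 -0.208]
 tilt-err rotvec deg [-0.289 -0.64  -0.433] -> turn shares total [-0.072 -0.16  -0.108]  shift total mm [ -4.103 141.799  67.748] shares [-0.137  4.727  2.258]
[-0.01, -0.03, -0.02, -0.02, 0.79, 0.38] [-0.01, -0.03, -0.02, -0.02, 0.79, 0.38] [-0.01, -0.03, -0.02, -0.02, 0.79, 0.38] [-0.01, -0.03, -0.02, -0.02, 0.79, 0.38] [-0.01, -0.03, -0.02, -0.02, 0.79, 0.38] [-0.01, -0.03, -0.02, -0.02, 0.79, 0.38] 
[314.053 179.71 ]
[311.64  287.936]
[405.964 287.234]
[417.588 180.973]
```

View pics/w3c.png

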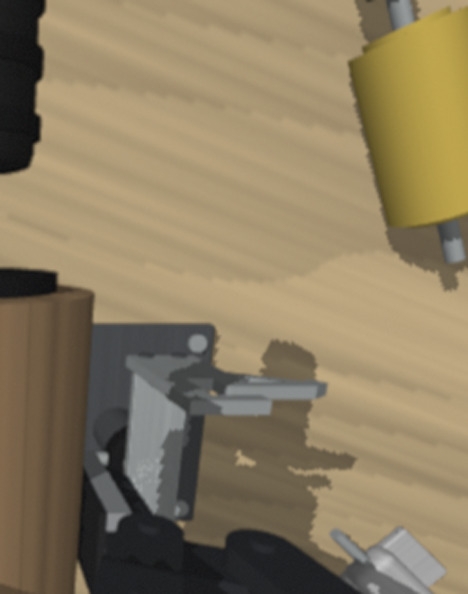

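>>> drive_tool(
  rows=[
    [0,-0.05,-0.03,0,0.8,0.38,1],
    [0,-0.05,-0.03,0,0.8,0.38,1],
    [0,-0.05,-0.03,0,0.8,0.38,1],
    [0,-0.05,-0.03,0,0.8,0.38,1],
    [0,-0.05,-0.03,0,0.8,0.38,1],
    [0,0,0,0,0.5,0.25,1],
    [0,0,0,0,0,0,1],
  ],
)

```text
time: 7.05
position: [527.2, 221.6, 228.8]
tcp_rot: [-0.124, 0.7, 0.117, 0.694]
contact_force: [0.0, -0.7, -3.7]
grip_width: 0.64
```

```bash
python3 -c "
from h import *
goto((528,233.5,190),110.6)"
```

```text
t 7.05 pos [527.166 221.631 228.817] yawY 109.5940089608828 F [ 0.024 -0.653 -3.719] M [-0.023 -0.076 -0.047] grip 0.639929735032257 q [ 0.402  0.394  0.213  1.4   -0.008  0.06 ]
 tilt-err rotvec deg [-1.008 -0.543  0.465] -> turn shares total [-0.252 -0.136  0.116]  shift total mm [38.68  11.22   5.131] shares [1.289 0.374 0.171]
[-0.13, -0.07, 0.06, 0.64, 0.19, 0.09] [-0.13, -0.07, 0.06, 0.65, 0.18, 0.08]
```

>>> drive_tool(
  rows=[
    [-0.13,-0.07,0.06,0.2,0.2,0.09,1],
    [-0.12,-0.07,0.06,0.5,0.18,0.08,1],
    [0,0,0,0.5,0,0,1],
    [0,0,0,0,0,0,1],
  ],
)

```text
time: 7.45
position: [528.2, 230.4, 189.3]
tcp_rot: [-0.126, 0.697, 0.125, 0.695]
contact_force: [-0.6, -1.0, -3.5]
grip_width: 0.641
```

```bash
python3 -c "
from h import *
goto((528,233.5,165),110.6)"
```

```text
t 7.45 pos [528.212 230.388 189.258] yawY 110.43000493305945 F [-0.605 -0.973 -3.544] M [ 0.045 -0.062  0.007] grip 0.6412003993016631 q [ 0.412  0.414  0.14   1.299 -0.001  0.055]
 tilt-err rotvec deg [-0.17  -0.149  0.069] -> turn shares total [-0.043 -0.037  0.017]  shift total mm [24.252  3.019  0.951] shares [0.808 0.101 0.032]
[-0.04, -0.04, 0.02, 0.81, 0.1, 0.03]
```

>>> drive_tool(
  rows=[
    [-0.04,-0.04,0.02,0.3,0.1,0.03,1],
    [0,0,0,0.3,0,0,1],
    [0,0,0,0,0,0,1],
  ],
)

```text
time: 7.75
position: [528.4, 231.9, 170.4]
tcp_rot: [-0.126, 0.696, 0.126, 0.696]
contact_force: [-0.2, -0.3, -4.0]
grip_width: 0.638
```

```bash
python3 -c "
from h import *
goto((528,233.5,165),110.6)"
```

```text
t 7.75 pos [528.41 231.93 170.38] yawY 110.45921145813074 F [-0.192 -0.273 -4.019] M [-0.002 -0.057 -0.01 ] grip 0.6378132745457842 q [ 0.414  0.423  0.104  1.251 -0.     0.057]
 tilt-err rotvec deg [-0.141  0.033  0.002] -> turn shares total [-0.035  0.008  0.   ]  shift total mm [5.38  1.614 0.162] shares [0.179 0.054 0.005]
[-0.04, 0.01, 0.0, 0.18, 0.05, 0.01]
```

>>> drive_tool(
  rows=[
    [-0.04,0,0,0.1,0.05,0,1],
    [0,0,0,0.1,0,0,1],
    [0,0,0,0.06,0,0,1],
    [0,0,0,0.06,0,0,1],
  ],
)

```text
time: 8.15
position: [528.8, 233.7, 161.4]
tcp_rot: [-0.126, 0.695, 0.127, 0.697]
contact_force: [-0.3, 0.0, -4.4]
grip_width: 0.639
```

>>> drive_tool(
  rows=[
    [0,0,0,0.06,0,0,1],
    [0,0,0,0.06,0,0,1],
  ],
)

```text
time: 8.35
position: [529.0, 233.8, 157.9]
tcp_rot: [-0.126, 0.694, 0.127, 0.697]
contact_force: [0.4, -0.2, -2.5]
grip_width: 0.64
```

>>> drive_tool(
  rows=[
    [0,0,0,0.06,0,0,1],
    [0,0,0,0.06,0,0,1],
  ],
)

```text
time: 8.55
position: [529.1, 233.9, 154.2]
tcp_rot: [-0.126, 0.694, 0.127, 0.697]
contact_force: [0.4, -0.5, -3.1]
grip_width: 0.637
```

>>> drive_tool(
  rows=[
    [0,0,0,0.06,0,0,1],
    [0,0,0,0.06,0,0,1],
  ],
)

```text
time: 8.75
position: [529.1, 233.9, 150.2]
tcp_rot: [-0.126, 0.694, 0.127, 0.697]
contact_force: [-0.4, -0.2, -4.0]
grip_width: 0.637
```

>>> drive_tool(
  rows=[
    [0,0,0,0.06,0,0,1],
    [0,0,0,0.06,0,0,1],
  ],
)

```text
time: 8.95
position: [529.1, 233.9, 146.3]
tcp_rot: [-0.126, 0.694, 0.127, 0.697]
contact_force: [0.2, -0.2, -3.4]
grip_width: 0.64
```

>>> drive_tool(
  rows=[
    [0,0,0,0.06,0,0,1],
    [0,0,0,0.06,0,0,1],
  ],
)

```text
time: 9.15
position: [529.1, 233.9, 142.3]
tcp_rot: [-0.126, 0.694, 0.127, 0.697]
contact_force: [-0.5, 0.5, -3.7]
grip_width: 0.637
```

```bash
python3 -c "
from h import *
goto((528,233.5,140),110.6)"
```

```text
t 9.15 pos [529.124 233.916 142.316] yawY 110.63259998154237 F [-0.499  0.532 -3.67 ] M [-0.007 -0.093  0.015] grip 0.6374849208764015 q [ 0.416  0.442  0.057  1.182 -0.     0.056]
 tilt-err rotvec deg [ 0.033  0.245 -0.008] -> turn shares total [ 0.008  0.061 -0.002]  shift total mm [ 2.311  0.007 -1.209] shares [ 0.077  0.    -0.04 ]
[0.01, 0.06, -0.0, 0.08, 0.0, -0.04]
```

>>> drive_tool(
  rows=[
    [0,0.06,0,0.05,0,-0.04,1],
    [0,0,0,0.05,0,0,1],
  ],
)

```text
time: 9.35
position: [527.8, 233.4, 139.0]
tcp_rot: [-0.127, 0.696, 0.127, 0.696]
contact_force: [0.4, 0.3, -4.5]
grip_width: 0.636
```

>>> drive_tool(
  rows=[
    [0,0,0,0.05,0,0,1],
    [0,0,0,0.05,0,0,1],
  ],
)

```text
time: 9.55
position: [527.9, 233.5, 135.9]
tcp_rot: [-0.127, 0.696, 0.127, 0.696]
contact_force: [-2.3, -0.4, 6.2]
grip_width: 0.642
```

>>> drive_tool(
  rows=[
    [0,0,0,0.05,0,0,1],
    [0,0,0,0.05,0,0,1],
  ],
)

```text
time: 9.75
position: [528.0, 233.5, 135.8]
tcp_rot: [-0.126, 0.695, 0.127, 0.696]
contact_force: [-3.4, -1.5, 5.5]
grip_width: 0.64
```

>>> drive_tool(
  rows=[
    [0,0,0,-0.01,0,0,1],
    [0,0,0,0,-0.1,0,1],
    [0,0,0,0,-0.1,0,1],
  ],
)

```text
time: 10.05
position: [530.4, 228.0, 136.5]
tcp_rot: [-0.127, 0.695, 0.127, 0.697]
contact_force: [-0.3, -0.9, -4.1]
grip_width: 0.64
```

```bash
python3 -c "
from h import *
goto((528,233.5,136),110.6)"
```

```text
t 10.05 pos [530.361 228.    136.526] yawY 110.67110796358544 F [-0.257 -0.86  -4.081] M [ 0.024 -0.043 -0.026] grip 0.6399046126307577 q [0.406 0.445 0.046 1.169 0.    0.045]
 tilt-err rotvec deg [ 0.071  0.179 -0.022] -> turn shares total [ 0.018  0.045 -0.006]  shift total mm [ 0.528  5.979 -0.269] shares [ 0.018  0.199 -0.009]
[0.02, 0.04, -0.01, 0.02, 0.2, -0.01]
```

>>> drive_tool(
  rows=[
    [0,0.04,0,0.01,-0.12,0,1],
    [0,0,0,0,-0.12,0,1],
    [0,0,0,0,-0.12,0,1],
    [0,0,0,0,-0.12,0,1],
    [0,0,0,0,-0.12,0,1],
  ],
)

```text
time: 10.55
position: [537.5, 210.5, 136.0]
tcp_rot: [-0.126, 0.696, 0.128, 0.696]
contact_force: [-0.9, 1.9, -1.7]
grip_width: 0.635
```

```bash
python3 -c "
from h import *
goto((538+.53+1.97,201-1.4+.74,136),110.6)"
```

```text
t 10.55 pos [537.519 210.488 136.025] yawY 110.66515374268464 F [-0.939  1.935 -1.741] M [ 0.198  0.079 -0.063] grip 0.6347583750409601 q [0.372 0.447 0.048 1.171 0.002 0.011]
 tilt-err rotvec deg [ 0.065  0.032 -0.13 ] -> turn shares total [ 0.016  0.008 -0.032]  shift total mm [  0.001 -10.547  -0.792] shares [ 0.    -0.352 -0.026]
[0.02, 0.01, -0.03, 0.0, -0.35, -0.03]
```

>>> drive_tool(
  rows=[
    [0,0,0,-0.02,-0.08,0,1],
    [0,0,0,-0.01,-0.08,0,1],
    [0,0,0,0,-0.08,0,1],
  ],
)

```text
time: 10.85
position: [540.2, 201.9, 136.2]
tcp_rot: [-0.126, 0.696, 0.127, 0.695]
contact_force: [-0.5, 0.4, -3.9]
grip_width: 0.642
```

>>> drive_tool(
  rows=[
    [0,0,0,0,-0.06,0,1],
  ],
)

```text
time: 10.95
position: [540.4, 201.4, 136.2]
tcp_rot: [-0.125, 0.696, 0.128, 0.695]
contact_force: [-1.9, 6.5, -1.8]
grip_width: 0.64
```

>>> drive_tool(
  rows=[
    [0,0,0,0,-0.06,0,1],
  ],
)

```text
time: 11.05
position: [540.3, 201.6, 136.2]
tcp_rot: [-0.124, 0.696, 0.13, 0.695]
contact_force: [-2.6, 6.9, -2.7]
grip_width: 0.642
```

```bash
python3 -c "
from h import *
goto((540.3-.4,201.6+1.1,123),110.6)"
```

```text
t 11.05 pos [540.332 201.59  136.242] yawY 110.71915110864514 F [-2.605  6.919 -2.685] M [ 1.293  0.459 -0.147] grip 0.6419224597243475 q [ 0.352  0.447  0.049  1.173  0.009 -0.009]
 tilt-err rotvec deg [ 0.119 -0.048 -0.507] -> turn shares total [ 0.03  -0.012 -0.127]  shift total mm [13.252  1.073 -0.001] shares [ 0.442  0.036 -0.   ]
[0.03, -0.01, -0.13, 0.44, 0.04, -0.0]
```

>>> drive_tool(
  rows=[
    [0.02,0,-0.1,0,0.04,0,1],
    [0,0,0,0.06,0,0,1],
    [0,0,0,0.06,0,0,1],
    [0,0,0,0.06,0,0,1],
  ],
)

```text
time: 11.45
position: [540.1, 202.0, 130.3]
tcp_rot: [-0.127, 0.696, 0.126, 0.695]
contact_force: [-0.4, -0.6, -4.2]
grip_width: 0.636
```

```bash
python3 -c "
from h import *
goto((540.3-.4,201.6+1.1,122),110.6)"
```

```text
t 11.45 pos [540.094 202.05  130.346] yawY 110.64326266144693 F [-0.372 -0.607 -4.219] M [-0.007 -0.107 -0.052] grip 0.6358346951303572 q [ 0.358  0.451  0.04   1.16  -0.001 -0.002]
 tilt-err rotvec deg [ 0.043 -0.057  0.047] -> turn shares total [ 0.011 -0.014  0.012]  shift total mm [8.345 0.684 0.056] shares [0.278 0.023 0.002]
[0.01, -0.01, 0.01, 0.28, 0.02, 0.0]
```

>>> drive_tool(
  rows=[
    [0,0,0,0.06,0.02,0,1],
    [0,0,0,0.06,0,0,1],
    [0,0,0,0.05,0,0,1],
  ],
)

```text
time: 11.75
position: [539.7, 202.0, 124.3]
tcp_rot: [-0.127, 0.696, 0.126, 0.695]
contact_force: [-0.2, 0.8, -3.6]
grip_width: 0.638
```

>>> drive_tool(
  rows=[
    [0,0,0,0.04,0,0,1],
    [0,0,0,0.04,0,0,1],
  ],
)

```text
time: 11.95
position: [539.8, 201.9, 121.9]
tcp_rot: [-0.127, 0.696, 0.126, 0.695]
contact_force: [-2.7, -0.7, 4.8]
grip_width: 0.64
```

>>> drive_tool(
  rows=[
    [0,0,0,0.04,0,0,1],
  ],
)

```text
time: 12.05
position: [539.8, 202.0, 121.8]
tcp_rot: [-0.127, 0.696, 0.126, 0.695]
contact_force: [-4.2, -0.3, 8.3]
grip_width: 0.637
```

>>> drive_tool(
  rows=[
    [0,0,0,-0.01,0,0,1],
    [0,0,0,0,0,0,0.35],
    [0,0,0,0,0,0,0.25],
    [0,0,0,0,0,0,0.1],
    [0,0,0,0,0,0,0],
    [0,0,0,0,0,0,0],
  ],
)

```text
time: 12.65
position: [541.5, 202.6, 123.7]
tcp_rot: [-0.127, 0.694, 0.126, 0.697]
contact_force: [0.9, 0.5, 0.0]
grip_width: 0.996
```

```bash
python3 - <<'E'
from h import *
goto((540,202,210),110.6)
im=[cv2.resize(arm.get_image(n)[a:b,c:d,::-1],(400,400),interpolation=2) for n,a,b,c,d in(("side",110,210,195,295),("scene",150,250,290,390))]
cv2.imwrite("pics/rel.png",np.hstack(im))
E
```

```text
t 12.65 pos [541.464 202.561 123.665] yawY 110.60819070688532 F [0.894 0.49  0.007] M [-0.013 -0.037  0.033] grip 0.9957946368535787 q [ 0.359  0.456  0.028  1.14  -0.002 -0.001]
 tilt-err rotvec deg [0.008 0.199 0.09 ] -> turn shares total [0.002 0.05  0.022]  shift total mm [-86.339  -0.146  -1.268] shares [-2.878 -0.005 -0.042]
[0.0, 0.01, 0.01, -0.72, -0.0, -0.01] [0.0, 0.01, 0.01, -0.72, -0.0, -0.01] [0.0, 0.01, 0.01, -0.72, -0.0, -0.01] [0.0, 0.01, 0.01, -0.72, -0.0, -0.01]
```

View pics/rel.png

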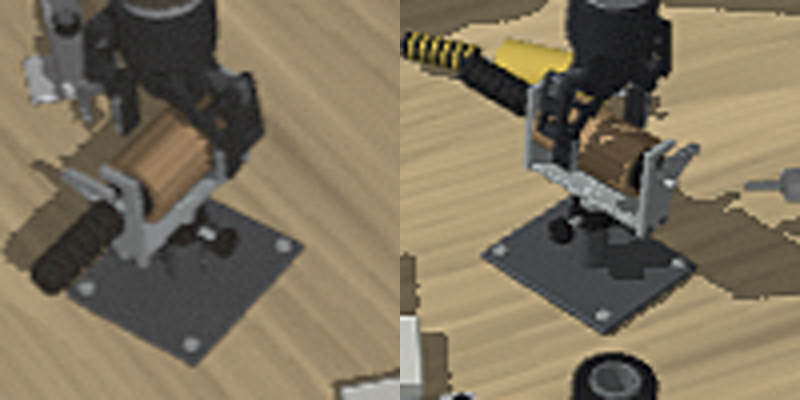

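>>> drive_tool(
  rows=[
    [0,0,0,-0.3,0,0,0],
    [0,0,0,-0.5,0,0,0],
    [0,0,0,-0.7,0,0,0],
    [0,0,0,-0.8,0,0,0],
    [0,0,0,-0.8,0,0,0],
    [0,0,0,-0.8,0,0,0],
    [0,0,0,0,0,0,0],
  ],
)

```text
time: 13.45
position: [540.6, 202.4, 248.0]
tcp_rot: [-0.127, 0.694, 0.126, 0.697]
contact_force: [0.2, 0.4, 0.8]
grip_width: 1.003
```

```bash
python3 - <<'E'
from h import *
goto((540,202,260),110.6)
w=cam("wrist"); a=arm.get_image("wrist")[:,:,::-1]; np.savez("w4.npz",K=w[0],W=w[1])
b=arm.get_image("side")[110:210,195:295,::-1];c=arm.get_image("scene")[150:250,290:390,::-1]
f=lambda i:cv2.resize(i,(240,240),interpolation=2)
cv2.imwrite("pics/fin.png",np.hstack([a,np.vstack([f(b)[:210],f(c)[:210]])]))
E
```

```text
t 13.45 pos [540.551 202.401 248.008] yawY 110.60594850349331 F [0.159 0.377 0.765] M [-0.016  0.006 -0.038] grip 1.0033380865719643 q [ 0.359  0.388  0.255  1.433 -0.002 -0.001]
 tilt-err rotvec deg [0.006 0.195 0.091] -> turn shares total [0.002 0.049 0.023]  shift total mm [-11.994  -0.201  -0.616] shares [-0.4   -0.007 -0.021]
[0.0, 0.05, 0.02, -0.4, -0.01, -0.02]
```

View pics/fin.png

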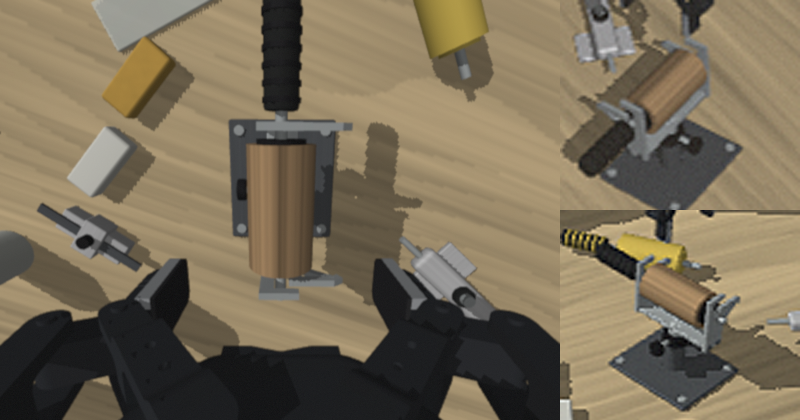

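```bash
python3 - <<'E'
from h import *
f=np.load("w4.npz");C=f["K"],f["W"]
ey=np.array([.936,.352]);ex=np.array([.352,-.936]);o=np.array([538,201])
for n,p,z in(("sleeve start",(282,109),140),("plate- top mid",(285,127),171),("plate+ top",(285,292),171),("shaft near sleeve",(281,114),140),("foot tl",(230,121),5),("foot tr",(338,121),5)):
    q=back(C,p,z)[:2]-o; print(n,"stand x,y",q@ex,q@ey)
E
```

```text
sleeve start stand x,y -1.1161512790157302 -77.79474004575431
plate- top mid stand x,y -3.0816235726046664 -64.29831101140466
plate+ top stand x,y -3.639454752175004 62.688992999194625
shaft near sleeve stand x,y -0.34498441387112183 -74.10214278464646
foot tl stand x,y 61.00368789459249 -71.56716048943551
foot tr stand x,y -69.14099882510023 -71.61499578834726
```

```bash
python3 -c "
from rig import arm
print(arm.finish_job(), arm.state()['time'])"
```

```text
the job is handed in; nothing more can be done
the job is handed in; nothing more can be done
```

The roller is hanging on the stand, let go, and the job is handed in; the last clock reading was about 13.5 s of the 58 s. No verdict is reported, so I am relying on my own checks.

- **Pick-up:** I found the roller and stand in the scene, side and wrist pictures. I gripped mid-cork with 50 N and lifted the roller about 80 mm clear of its rest.
- **Ledges:** I felt the ledges at about 154 mm axis height, with roughly 10 N of contact. That is about 33 mm outside the seated position.
- **Slots:** I slid the shaft under the hooks until it stopped at the back, with about 7 N. I then let it down 14 mm, the expected depth, to the bottom at about 140 mm. The contact change there was about 12 N at most.

**Last checks:**
- The final pictures show the shaft in both slots. The cork lies between the plates, about 1–2.5 mm off centre, and the shaft looks level and parallel to the stand.
- The open gripper was over 100 mm clear, with no contact force beyond noise.
- The wax blocks, file guide and truck show no sign of having been touched. I saw no other thing on the bench move, though I did not measure any of them again.
- The pictures and the touch readings disagreed by only 1–3 mm. No check failed.

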